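# Tighten the clamp nut at the bottom of a consolidation cell

### The job

Take the red-gripped box spanner out of its pot, lower it down the cell's deep bore and feel its socket fully onto the clamp nut at the bottom, then turn the nut clockwise until it comes up firm, without pressing hard or overtightening it. Then lift the spanner out and stand it back upright in the pot it came from, let go of it, and leave everything else on the table undisturbed.

Things in the scene. Friction and masses are not known exactly. Their poses are not given: they have to be found in the camera images.
- key: loose box spanner, red grip, 195 mm tall, 0.4 kg, upright in a pot of the stand. Origin: centre of its underside, z up the shank. Hexagonal tube socket at the foot: 30 mm high, 47 mm over its outer corners, 33 mm across inner flats (facing its own x and every 60 deg), open 22 mm deep. Round shank 20 mm. Flat grip plate on top: 54 mm along own x, 16 mm thick along y, 148 to 195 mm up
- key_grip (a point): middle of the red grip plate, 172 mm above the spanner's underside; axes as the spanner's. The spanner's mass varies by some 15 percent
- housing: fixed round aluminium cell with a blue band, 92 mm across, 120 mm high, on a flange 150 mm across, 12 mm high; origin at the centre of its underside. A vertical bore runs down its axis: 49 mm across, with a lead-in cone widening to 59 mm over the top 8 mm. Its yaw says nothing of how the nut lies
- bore_mouth (a point): centre of the bore's mouth, on the cell's top face (120 mm above its underside)
- nut_top (a point): centre of the top face of the steel hexagon nut in the bore, 84 mm below the mouth: 30 mm across flats, 16 mm high, a stud stands 8 mm proud. How its flats lie varies and is not reported (axes: the cell's); the socket drops over it only within about 8 deg of a match, every 60 deg of turn, else it sits on top. Fully seated, the spanner's underside is 16 mm below this point
- clamp (a joint): turn of the clamp nut in rad, growing clockwise seen from above; it turns with about 0.3 N m of friction and comes up against a solid stop (tight) at 1.5. It starts 0.45 to 0.9 rad short of that. It stays where it is left
- thread (a joint): overtightening, rad: 0 while the thread is sound; it yields clockwise when the nut is forced against its stop with more than about 1 N m
- stand: fixed steel stand: plate 90 x 230 x 6 mm with two round pots, centres 70 mm to either side along its own y (which points nearly towards the robot), each 58 mm across inside, 70 mm outside, rim 45 mm above the table; a spanner stands on the plate, 6 mm above the table. Which spanner is in which pot varies. Origin at the centre of the underside
- smallkey: bystander: the other box spanner, same shape, blue grip, 28 mm across its slimmer hexagonal socket; origin at the centre of its underside
- ring_a: bystander: loose steel cutting ring, 66 mm across, 20 mm high; origin under its centre
- ring_b: bystander: loose steel cutting ring, 66 mm across, 20 mm high; origin under its centre
- jar: bystander: loose amber jar with white cap, 64 mm across, 75 mm high; origin under its centre
- knife: bystander: orange trimming knife lying flat, about 145 mm long; origin near the middle of its underside
- sample: bystander: brown clay sample cylinder, 62 mm across, 40 mm high; origin under its centre
- brush: bystander: small brush lying flat by the table's right side; origin at the middle of its underside
There are look-alikes about, which are no part of the job. What is shaped like the key but yellow is not meant.

How it is judged:
On the way, in this order (a step that is already met when the one before it is completed fails the run):
1. the red spanner's socket is fully down over the clamp nut (z of key in the frame of nut_top below -0.01 m and horizontal distance between key and nut_top below 0.005 m and angle between key's own z axis and vertical below 0.08 rad), for 0.2 s.
2. the nut is turned up firm with the socket on it (all of step 1 and value of joint clamp above 1.45 rad), for 0.2 s.
At the end, for the whole second after the job is handed in: the clamp nut is at its stop (clamp above 1.42 rad) with its thread not yielded (below 0.08 rad), and the red spanner stands upright (within 0.06 rad), still, in the pot it came from (within 15 mm of where it began) (value of joint clamp above 1.42 rad and value of joint thread below 0.08 rad and distance of key from where it was at the start of the episode below 0.015 m and angle between key's own z axis and vertical below 0.06 rad and linear speed of key below 0.02 m/s); the robot touches nothing.
It fails at once if the nut is overtightened and its thread yields (value of joint thread above 0.08 rad).
It fails at once if the spanner is pushed hard against the cell or down on the nut (over 35 N) before its socket has dropped over the nut for tightening (z of key in the frame of nut_top above -0.008 m and contact force between key and housing above 35 N and value of joint clamp below 1.3 rad).
It fails at once if a bystander is moved by more than 30 mm (distance of any of smallkey, ring_a, ring_b, jar, knife, sample, brush from where it was at the start of the episode above 0.03 m).
It also fails if it takes over 67 s, if anything falls off the work surface, if the arm or the gripper's body presses on something with over 40 N, if the wrist force passes 120 N, or if a joint passes its speed limit or range.

### The arm

A 7-joint arm with a two-finger parallel gripper is mounted at the origin on the work surface. World frame = base frame: x ahead of the robot, y to its left, z up, the work surface at z = 0. Lengths are in m, angles in rad, forces in N, time in s.
With the tool pointing down it reaches from about 0.35 to 0.9 m from the base axis. Payload 8.1 kg.
Tool frame: the origin (TCP) lies on the centre line of the jaws, within the pads' length; the fingertips stand 19 mm ahead of it and the grasp point (between the pads) is the TCP (arm.tip_reach is the distance from the TCP to the fingertips, in m); z points along the fingers, y is the line along which they close (so a half turn about z gives the same grasp; the last joint's range is limited). The gripper opens to 92 mm and grips with 3 to 60 N. Pads are 19 mm wide; open, the fingers measure 130 mm over their backs; the gripper's body (75 mm by 190 mm) begins 47 mm behind the grasp point.
Start: joints at [1.156, 0.434, 0.025, 1.573, -0.012, 1.134, -0.075], TCP at [0.192, -0.595, 0.246] pointing down, gripper open.
Joint ranges: [-2.62, 2.62], [-0.44, 2.09], [-1.27, 1.32], [0.08, 2.57], [-1.32, 4.46], [0.12, 2], [-2.74, 2.74]. Speed limits (rad/s): [2.22, 2.22, 3.01, 3.01, 3.14, 3.14, 3.14].

### API

Orientations are given as a rotation vector (axis times angle).
In Python, from cell import arm gives the robot as it stands.
- The arm moves only by the tool arm_command, never from a script. Its argument "targets" is a list that holds one entry, the list of rows, each a list of 6 numbers: the shift along the tool's x, y, z in m, then the turn, a rotation vector about the tool's x, y, z in rad. A call has 1 to 10 rows; each row shifts and turns the commanded pose from where the row before left it, along the tool's axes as they then stand; what a row does not reach is not made up. A row lasts 1/8 s, in which the tool goes at most 62.5 mm and 10.7 degrees, less where a joint would pass 70% of its speed; a pose out of reach is approached as far as the arm can. A call with a gripper value outside its range is refused whole. "jaw" is the finger opening in m, from 0 to 0.0918, set as the call begins (left out, the last holds). The fingers move at their own pace and stop on an object; "newtons" is the grip in N (left out, the last holds). Time passes only in rows, so rows that do not move let the fingers close. It gives the time, the measured TCP pose, the force, the opening and the grip force at its end, in the units of the state.
- arm.observe(): the state, without advancing time (a new reading comes with each control period).
- arm.get_image(name): name is "scene" or "top" or "wrist"; returns a dict with "pixels" (384x512x3 uint8, red, green, blue), "z_map" (384x512 float32, m along the optical axis (not along the pixel's ray), 0 where there is no reading), "fx", "fy", "cx", "cy" (pixels), "xyz" and "rotation" of the camera in the world; the wrist camera has in their place "T_tool_cam" (4x4, takes a point from camera to tool coordinates, whose origin is the TCP and whose axes are the flange's). Camera axes: x right, y down, z forward; pixel columns grow to the right and rows downward; lengths in m; the calibration is good to about 2 mm. A picture is of the moment at which its call begins: read the wrist's pose just before it.
- arm.sign_off(): hands the job in; it is judged then, once.
The state is a dict: "clock": time; "joints": joint angles; "dq": joint speeds; "joint_efforts": joint torques, N m; "position": TCP position; "ee_rot": TCP orientation; "force": force on the tool from outside, world axes, zero at the start; "ft_torque": the same for the moment, N m; "width": opening from 0.0 (shut) to 1.0 (fully open); "gripper_force": force on a finger pad.
Only numpy, scipy, OpenCV 4.12 (cv2) and the standard library are available. Lean on these libraries where they do the work, as an engineer would, in place of code of your own. Each camera call takes 0.05 s, during which the arm holds its last target. There are 200 camera calls.

## Working session

There is one attempt and no reset: what is moved stays moved. The work goes in short steps, Python scripts to look and compute and a tool call to move; the robot and the scene stay as the last step left them, time stands still between calls to the robot, and variables do not carry over. Pictures are saved under pics/ and viewed, at most 10 in all, crops included, and the job is handed in when it is done.

Besides the shell and the picture viewer there is one more tool, called after "Call:" as name(argument=value, ...), one argument or row to a line, values as JSON. arm_command: Moves the arm, as the interface text tells. Its arguments: {"type":"object","properties":{"targets":{"type":"array","items":{"type":"array","items":{"type":"array","items":{"type":"number"}}}},"jaw":{"type":"number"},"newtons":{"type":"number"}},"required":["targets"]}

```bash
mkdir -p pics; ls; cat > h.py <<'E'
import numpy as np, cv2
from cell import arm
from scipy.spatial.transform import Rotation as R
def cloud(im, T=None):
    v,u=np.mgrid[0:384,0:512]; z=im["z_map"]
    p=np.stack([(u-im["cx"])/im["fx"]*z,(v-im["cy"])/im["fy"]*z,z],-1)
    if T is not None: return p@T[:3,:3].T+T[:3,3]
    r=np.array(im["rotation"]); r=r if r.shape==(3,3) else R.from_rotvec(r).as_matrix()
    return p@r.T+np.array(im["xyz"])
def wristT(im,s):
    T=np.eye(4);T[:3,:3]=R.from_rotvec(s["ee_rot"]).as_matrix();T[:3,3]=s["position"]
    return T@np.array(im["T_tool_cam"])
def save(im,n,box=None,k=1):
    p=im["pixels"][...,::-1]
    if box: p=p[box[1]:box[3],box[0]:box[2]]
    cv2.imwrite("pics/"+n,cv2.resize(p,None,fx=k,fy=k))
E
python3 - <<'E'
from h import *
s=arm.observe();print(s)
a=arm.get_image("scene");b=arm.get_image("top")
np.savez("i0.npz",a=cloud(a),b=cloud(b),pa=a["pixels"],pb=b["pixels"])
o=np.vstack([a["pixels"],b["pixels"]])[...,::-1]
cv2.imwrite("pics/sc.png",a["pixels"][...,::-1]);cv2.imwrite("pics/top.png",b["pixels"][...,::-1])
for i in(a,b):print(i["xyz"],np.array(i["rotation"]),i["fx"])
E
```

```text
pics
{'clock': 0.0, 'joints': array([ 1.15641874,  0.43523719,  0.02497549,  1.57406615, -0.01159114,
        1.13397912, -0.07510811]), 'dq': array([-0.00050267, -0.0012466 , -0.00063986,  0.00210116,  0.00164017,
        0.00064458,  0.00098313]), 'joint_efforts': array([ 4.24939817e-04, -6.67833567e+01,  9.85361226e-01, -3.14451563e+01,
       -6.04505930e-02,  4.31772578e-02,  1.16458127e-04]), 'position': array([ 0.19152389, -0.59444834,  0.24494811]), 'ee_rot': array([-3.10203838e+00, -4.87407651e-01,  6.07500033e-04]), 'force': array([-0.51233423, -0.58626149,  0.61981649]), 'ft_torque': array([0.05416962, 0.01866871, 0.01503636]), 'gripper_force': 0.0, 'width': 1.004151260909177}
[1.4173177  0.50599893 0.80043362] [-1.19884584 -2.12808916  1.1392744 ] 460.1403969784812
[ 0.38786619 -0.00728641  1.13209433] [-2.12638844  2.14825511 -0.23166938] 396.1345042329055
```

View pics/sc.png

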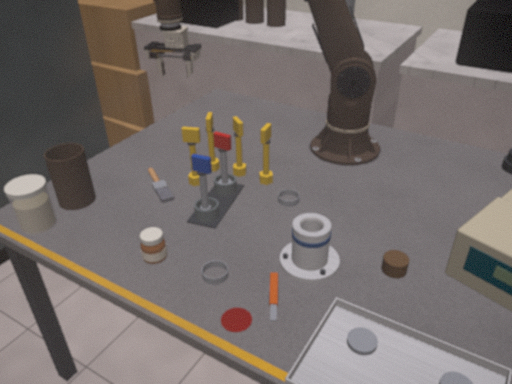

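View pics/top.png

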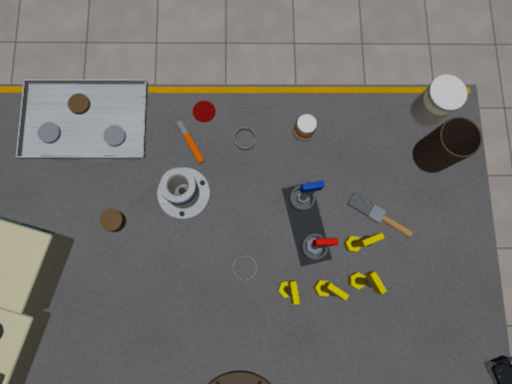

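The scene view shows the red grip at (223,142), the blue at (202,164) and the yellow look-alikes around them. In the top view the red grip is at (325,242), its pot near (316,247), and the cell is at (182,190).

```bash
python3 - <<'E'
from h import *
d=np.load("i0.npz")
for c,p in(("a","pa"),("b","pb")):
    P=d[c];h=cv2.cvtColor(d[p],cv2.COLOR_RGB2HSV);H,S,V=cv2.split(h)
    for n,m in(("red",((H<5)|(H>175))&(S>170)),("blue",(H>105)&(H<130)&(S>150)),("yel",(H>22)&(H<35)&(S>170))):
        m=m.astype(np.uint8)&(P[...,2]>.12)&(P[...,2]<.25)&(P[...,0]>0.1)&(P[...,0]<.9)
        k,l,st,ce=cv2.connectedComponentsWithStats(m.astype(np.uint8))
        for i in range(1,k):
            if st[i,4]<25: continue
            q=P[l==i]; t=q[q[:,2]>np.percentile(q[:,2],90)-.006]
            (cx,cy),(w,hh),an=cv2.minAreaRect((t[:,:2]*1000).astype(np.float32))
            ev,E=np.linalg.eigh(np.cov(t[:,:2].T))
            print(c,n,st[i,4],ce[i].round(),"z",np.percentile(q[:,2],[5,95]).round(3),"rect",round(cx),round(cy),round(w),round(hh),"axis deg",np.degrees(np.arctan2(E[1,1],E[0,1])).round(1))
P=d["b"]
# cell top
for c in "ab":
    P=d[c]; m=(abs(P[...,2]-.12)<.004)&(abs(P[...,0]-.63)<.25)&(P[...,1]>0.05)&(P[...,1]<.4)
    k,l,st,ce=cv2.connectedComponentsWithStats(m.astype(np.uint8)); i=1+st[1:,4].argmax(); q=P[l==i]
    A=(q[:,:2]*1000).astype(np.float32); print(c,"cell",st[i,4],cv2.minEnclosingCircle(A), q[:,2].mean())
    r=np.linalg.norm(q[:,:2]-q[:,:2].mean(0),axis=1); print(r.max(),r.min())
E
```

```text
a blue 27 [201. 157.] z [0.199 0.203] rect 591 -180 10 44 axis deg 97.5
b red 170 [325. 242.] z [0.165 0.203] rect 451 -211 50 14 axis deg 91.2
b blue 193 [312. 186.] z [0.163 0.203] rect 587 -184 14 51 axis deg 98.7
b yel 178 [370. 240.] z [0.159 0.197] rect 456 -324 16 54 axis deg 110.4
b yel 250 [375. 282.] z [0.154 0.196] rect 356 -329 53 14 axis deg -150.9
b yel 185 [294. 292.] z [0.162 0.197] rect 335 -132 52 14 axis deg -171.9
b yel 189 [336. 290.] z [0.157 0.196] rect 337 -232 53 13 axis deg 54.5
a cell 537 ((605.498291015625, 157.7034149169922), 48.67210388183594) 0.12033056063821192
0.05186247093585833 0.023415157303609938
b cell 616 ((608.639892578125, 154.04481506347656), 46.407081604003906) 0.11953568516010142
0.04684019534225638 0.025609301011015603
```

Call:
arm_command(
  targets=[
    [[0, 0, -0.005, 0, 0, -0.16], [0, 0, -0.005, 0, 0, -0.16], [0, 0, -0.005, 0, 0, -0.16], [0, 0, -0.005, 0, 0, -0.16], [0, 0, -0.005, 0, 0, -0.16], [0, 0, -0.005, 0, 0, -0.16], [0, 0, -0.005, 0, 0, -0.16], [0, 0, -0.005, 0, 0, -0.16]],
  ],
  jaw=0.05,
  newtons=30,
)

```text
clock: 1.1
position: [0.1916, -0.5946, 0.2854]
ee_rot: [-2.192, -2.25, -0.001]
force: [-0.5, 0.5, -0.2]
width: 0.548
gripper_force: 0.0
```

Call:
arm_command(
  targets=[
    [[0.0375, 0.0265, 0, 0, 0, 0], [0.0375, 0.0265, 0, 0, 0, 0], [0.0375, 0.0265, 0, 0, 0, 0], [0.0375, 0.0265, 0, 0, 0, 0], [0.0375, 0.0265, 0, 0, 0, 0], [0.0375, 0.0265, 0, 0, 0, 0], [0.0375, 0.0265, 0, 0, 0, 0], [0.0375, 0.0265, 0, 0, 0, 0], [0.0375, 0.0265, 0, 0, 0, 0], [0.0375, 0.0265, 0, 0, 0, 0]],
  ],
)

```text
clock: 2.35
position: [0.4492, -0.2131, 0.2855]
ee_rot: [-2.198, -2.244, 0.001]
force: [-0.2, -1.0, 0.2]
width: 0.549
gripper_force: 0.0
```

Call:
arm_command(
  targets=[
    [[0, 0, 0, 0, 0, 0], [0, 0, 0, 0, 0, 0]],
  ],
)

```text
clock: 2.6
position: [0.4483, -0.2149, 0.2854]
ee_rot: [-2.198, -2.244, 0.001]
force: [0.1, -0.6, -0.6]
width: 0.543
gripper_force: 0.0
```

```bash
cat >> h.py <<'E'
def tool(s):
    r=R.from_rotvec(s["ee_rot"]).as_matrix(); return r, np.degrees(np.arctan2(r[1,0],r[0,0]))
E
python3 - <<'E'
from h import *
s=arm.observe();r,y=tool(s);print(s["clock"],s["position"].round(4),y,r[:,2].round(4),s["joints"].round(3),s["force"])
im=arm.get_image("wrist");save(im,"w1.png")
P=cloud(im,wristT(im,s));H,S,V=cv2.split(cv2.cvtColor(im["pixels"],cv2.COLOR_RGB2HSV))
m=((H<5)|(H>175))&(S>150)&(abs(P[...,2]-.201)<.008)
q=P[m];print(m.sum(),q[:,2].mean(),cv2.minAreaRect((q[:,:2]*1000).astype(np.float32)))
E
```

```text
2.6 [ 0.4483 -0.2149  0.2854] 91.19841836321756 [-1.e-03 -1.e-04 -1.e+00] [ 0.744  0.238 -0.491  1.786  0.122  1.149  0.235] [ 0.08449779 -0.60365196 -0.63086861]
1227 0.19930859393259517 ((450.57244873046875, -210.35768127441406), (15.419611930847168, 52.356163024902344), 1.8506377935409546)
```

View pics/w1.png

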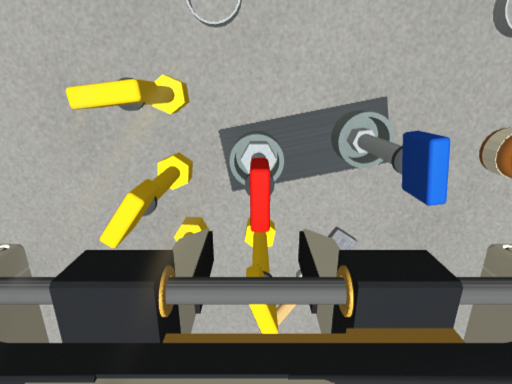

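The wrist view shows the red plate at (260,195), lined up between the jaws and aligned with them. Its centre is at (0.4506, -0.2104), top at 0.199 m. I'll descend on it and grip.

Call:
arm_command(
  targets=[
    [[0.0045, 0.0024, 0.007, 0, 0, -0.01], [0, 0, 0.02, 0, 0, 0], [0, 0, 0.02, 0, 0, 0], [0, 0, 0.02, 0, 0, 0], [0, 0, 0.02, 0, 0, 0], [0, 0, 0.02, 0, 0, 0], [0, 0, 0, 0, 0, 0]],
  ],
)

```text
clock: 3.52
position: [0.4497, -0.2099, 0.1772]
ee_rot: [-2.185, -2.253, 0.002]
force: [0.6, -0.1, 1.4]
width: 0.543
gripper_force: 0.0
```

Call:
arm_command(
  targets=[
    [[0, 0, 0, 0, 0, 0], [0, 0, 0, 0, 0, 0], [0, 0, 0, 0, 0, 0], [0, 0, 0, 0, 0, 0], [0, 0, 0, 0, 0, 0], [0, 0, 0, 0, 0, 0]],
  ],
  jaw=0.0,
  newtons=50,
)

```text
clock: 4.28
position: [0.4514, -0.2099, 0.179]
ee_rot: [2.186, 2.255, 0.0]
force: [0.5, 0.3, 5.1]
width: 0.174
gripper_force: 50.0
```

```bash
python3 - <<'E'
from h import *
s=arm.observe();r,y=tool(s);print(s)
E
```

```text
{'clock': 4.275, 'joints': array([ 0.70487266,  0.34746941, -0.47785913,  1.93270266,  0.20037071,
        0.90693251,  0.15827537]), 'dq': array([ 0.00097893, -0.00032345,  0.00066481,  0.00020146, -0.001198  ,
       -0.00048571, -0.00033335]), 'joint_efforts': array([ 1.87776057e-02, -5.01619971e+01, -4.39242974e+00, -2.55297768e+01,
       -5.68508590e-02, -5.56002057e-02, -1.62107684e-02]), 'position': array([ 0.45137633, -0.20994018,  0.17904778]), 'ee_rot': array([2.18636881e+00, 2.25508962e+00, 2.65616678e-04]), 'force': array([0.47315235, 0.34873616, 5.07560756]), 'ft_torque': array([-0.05252582,  0.04378931,  0.04190225]), 'gripper_force': 49.99775290489197, 'width': 0.1740937449560959}
```

Call:
arm_command(
  targets=[
    [[0, 0, -0.01, 0, 0, 0], [0, 0, -0.018, 0, 0, 0], [0, 0, -0.02, 0, 0, 0], [0, 0, -0.02, 0, 0, 0], [0, 0, -0.02, 0, 0, 0], [0, 0, -0.02, 0, 0, 0], [0, 0, -0.02, 0, 0, 0], [0, 0, -0.02, 0, 0, 0], [0, 0, -0.013, 0, 0, 0]],
  ],
)

```text
clock: 5.4
position: [0.4509, -0.2097, 0.3406]
ee_rot: [-2.187, -2.256, 0.0]
force: [-0.3, -0.7, -4.0]
width: 0.172
gripper_force: 50.0
```

Call:
arm_command(
  targets=[
    [[0.015, 0.01, 0, 0, 0, 0], [0.0275, 0.0185, 0, 0, 0, 0], [0.0275, 0.0185, 0, 0, 0, 0], [0.0275, 0.0185, 0, 0, 0, 0], [0.0275, 0.0185, 0, 0, 0, 0], [0.0275, 0.0185, 0, 0, 0, 0], [0.0275, 0.0185, 0, 0, 0, 0], [0.0275, 0.0185, 0, 0, 0, 0], [0.0275, 0.0185, 0, 0, 0, 0], [0.01, 0.006, 0, 0, 0, 0]],
  ],
)

```text
clock: 6.65
position: [0.6076, 0.0423, 0.3391]
ee_rot: [-2.183, -2.257, 0.0]
force: [0.6, -0.1, -2.8]
width: 0.173
gripper_force: 50.0
```

Call:
arm_command(
  targets=[
    [[0, 0, 0, 0, 0, 0], [0, 0, 0, 0, 0, 0], [0, 0, 0, 0, 0, 0]],
  ],
)

```text
clock: 7.02
position: [0.6072, 0.0387, 0.3398]
ee_rot: [2.188, 2.253, -0.001]
force: [0.1, 0.0, -4.4]
width: 0.173
gripper_force: 50.0
```

```bash
python3 - <<'E'
from h import *
s=arm.observe();r,y=tool(s);print(s["clock"],s["position"].round(4),y,r[:,2].round(4),s["joints"].round(3),s["force"],s["ft_torque"])
im=arm.get_image("wrist");save(im,"w2.png")
P=cloud(im,wristT(im,s))
np.savez("w2.npz",P=P,p=im["pixels"])
m=(abs(P[...,2]-.12)<.003)&(P[...,1]>.08)
k,l,st,ce=cv2.connectedComponentsWithStats(m.astype(np.uint8)); i=1+st[1:,4].argmax(); m=l==i;q=P[m]
print(st[i],q[:,2].mean(),cv2.minEnclosingCircle((q[:,:2]*1000).astype(np.float32)))
cs,_=cv2.findContours(m.astype(np.uint8),cv2.RETR_CCOMP,cv2.CHAIN_APPROX_NONE)
for c in cs:
    if len(c)>60:
        w=P[c[:,0,1],c[:,0,0]]; w=w[abs(w[:,2]-.12)<.004][:,:2]
        A=np.c_[2*w,np.ones(len(w))];x=np.linalg.lstsq(A,(w**2).sum(1),rcond=None)[0];print(len(c),x[:2],(x[2]+x[0]**2+x[1]**2)**.5)
E
```

```text
7.025 [0.6072 0.0387 0.3398] 91.67172191169956 [-0.e+00 -8.e-04 -1.e+00] [ 0.245  0.415 -0.591  1.431  0.232  1.365 -0.324] [ 0.06035536  0.02410793 -4.39429914] [-0.01878173 -0.09909511 -0.02245393]
[ 218   17   84   91 3611] 0.11863645244511514 ((607.102783203125, 155.09092712402344), 46.027976989746094)
249 [0.60700859 0.15508038] 0.04540300907905473
182 [0.60713779 0.15503512] 0.028941527841428945
```

View pics/w2.png

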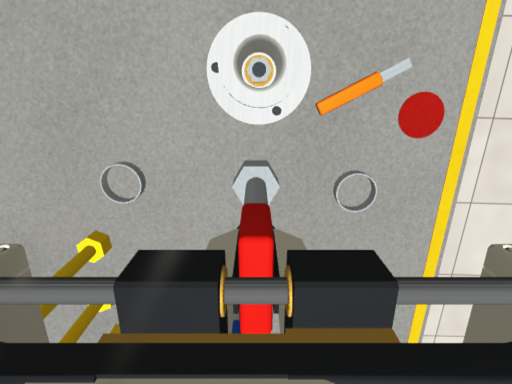

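The wrist view shows the cell at (259,68) with the nut at (259,69) down its bore, and the key's hexagon foot at (255,185). The cell axis works out to (0.6071, 0.1551), with mouth radius 29 mm and outer radius 45.4 mm. I'll zoom in on the nut and the foot.

```bash
python3 - <<'E'
from h import *
d=np.load("w2.npz");P=d["P"];p=d["p"][...,::-1]
a=cv2.resize(p[44:94,234:284],(400,400),interpolation=cv2.INTER_CUBIC);b=cv2.resize(p[150:215,222:287],(400,400),interpolation=cv2.INTER_CUBIC)
cv2.imwrite("pics/nut.png",np.hstack([a,b]))
q=P[44:94,234:284];rr=np.hypot(q[...,0]-.6071,q[...,1]-.1551)
for lo,hi in((.015,.03),(.03,.04),(.04,.05)):
    m=(rr<.024)&(q[...,2]>lo)&(q[...,2]<hi); print(lo,m.sum(),q[m].mean(0) if m.any() else 0)
m=(abs(P[...,2]-.197)<.006);m[:150]=0;m[215:]=0;m[:,:225]=0;m[:,285:]=0
w=P[m];print(m.sum(),w[:,2].min(),w[:,2].max(),cv2.minAreaRect((w[:,:2]*1e3).astype(np.float32)))
h=cv2.convexHull((w[:,:2]*1e3).astype(np.float32));print(cv2.approxPolyDP(h,2.5,True)[:,0].round(1).tolist())
E
```

```text
0.015 284 [0.60682795 0.15305911 0.01872771]
0.03 286 [0.60683023 0.15487437 0.03474818]
0.04 169 [0.60686734 0.15488429 0.04253339]
918 0.1912822302274958 0.2029326874416062 ((606.4057006835938, 38.49577713012695), (39.20125198364258, 46.28388977050781), 89.15706634521484)
[[629.5, 37.20000076293945], [616.9000244140625, 57.900001525878906], [593.7999877929688, 56.70000076293945], [583.2000122070312, 36.79999923706055], [593.5999755859375, 19.5], [619.5999755859375, 18.700000762939453]]
```

View pics/nut.png

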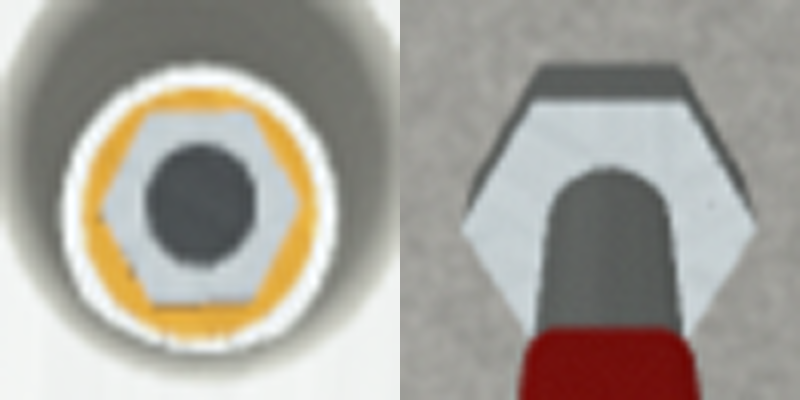

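The zoom shows nut and socket lined up: the nut's corners are at (103,207) and (298,205), the socket's at (462,230) and (757,228), so they match to about 2°. I'll move over the bore.

Call:
arm_command(
  targets=[
    [[0.01, 0.001, 0, 0, 0, 0], [0.02, 0.001, 0, 0, 0, 0], [0.022, 0.001, 0, 0, 0, 0], [0.022, 0.001, 0, 0, 0, 0], [0.022, 0, 0, 0, 0, 0], [0.015, 0, 0, 0, 0, 0], [0.0055, 0, 0.01, 0, 0, 0], [0, 0, 0.02, 0, 0, 0], [0, 0, 0.005, 0, 0, 0], [0, 0, 0, 0, 0, 0]],
  ],
)

```text
clock: 8.32
position: [0.6079, 0.1559, 0.3044]
ee_rot: [-2.188, -2.254, 0.001]
force: [-0.6, -0.4, -3.7]
width: 0.172
gripper_force: 50.0
```

Call:
arm_command(
  targets=[
    [[0, 0, 0, 0, 0, 0], [0, 0, 0, 0, 0, 0], [0, 0, 0, 0, 0, 0]],
  ],
)

```text
clock: 8.7
position: [0.608, 0.1567, 0.3051]
ee_rot: [2.187, 2.255, 0.001]
force: [-0.3, 0.1, -4.1]
width: 0.174
gripper_force: 50.0
```

```bash
python3 - <<'E'
from h import *
s=arm.observe();r,y=tool(s);print(s["clock"],s["position"].round(4),y,r[:,2].round(4),s["force"],s["ft_torque"])
im=arm.get_image("wrist");P=cloud(im,wristT(im,s))
z0=s["position"][2]-.173+.03
m=(abs(P[...,2]-z0)<.006)&(np.hypot(P[...,0]-.607,P[...,1]-.155)<.03)
w=P[m];print(m.sum(),z0,cv2.minAreaRect((w[:,:2]*1e3).astype(np.float32)))
m=(abs(P[...,2]-.12)<.003)&(np.hypot(P[...,0]-.607,P[...,1]-.155)<.06);w=P[m][:,:2]
print(m.sum(),cv2.minEnclosingCircle((w*1e3).astype(np.float32)))
E
```

```text
8.7 [0.608  0.1567 0.3051] 91.76584948231324 [ 6.e-04  1.e-04 -1.e+00] [-0.29542615  0.09422751 -4.08908803] [-0.0454906  -0.1417503  -0.02649394]
919 0.1621225013893058 ((607.2401733398438, 156.33316040039062), (46.355587005615234, 39.172664642333984), 2.221552610397339)
2705 ((607.07177734375, 155.07513427734375), 46.070770263671875)
```

Call:
arm_command(
  targets=[
    [[-0.0013, -0.0002, 0.005, 0, 0, 0], [0, 0, 0.006, 0, 0, 0], [0, 0, 0.004, 0, 0, 0], [0, 0, 0.003, 0, 0, 0], [0, 0, 0.003, 0, 0, 0], [0, 0, 0, 0, 0, 0]],
  ],
)

```text
clock: 9.5
position: [0.6077, 0.1554, 0.2835]
ee_rot: [-2.187, -2.256, 0.0]
force: [1.4, -0.7, -3.7]
width: 0.169
gripper_force: 50.0
```

Call:
arm_command(
  targets=[
    [[0, 0, 0.003, 0, 0, 0], [0, 0, 0.003, 0, 0, 0], [0, 0, 0.003, 0, 0, 0], [0, 0, 0, 0, 0, 0]],
  ],
)

```text
clock: 10.0
position: [0.6077, 0.1554, 0.2744]
ee_rot: [-2.187, -2.256, 0.0]
force: [0.3, 0.5, -4.3]
width: 0.172
gripper_force: 50.0
```

Call:
arm_command(
  targets=[
    [[0, 0, 0.004, 0, 0, 0], [0, 0, 0.006, 0, 0, 0], [0, 0, 0.006, 0, 0, 0], [0, 0, 0.006, 0, 0, 0], [0, 0, 0.004, 0, 0, 0], [0, 0, 0, 0, 0, 0]],
  ],
)

```text
clock: 10.75
position: [0.6076, 0.1554, 0.2483]
ee_rot: [-2.186, -2.256, 0.0]
force: [-0.1, 1.3, -4.5]
width: 0.172
gripper_force: 50.0
```

Call:
arm_command(
  targets=[
    [[0, 0, 0.005, 0, 0, 0], [0, 0, 0.006, 0, 0, 0], [0, 0, 0.006, 0, 0, 0], [0, 0, 0.006, 0, 0, 0], [0, 0, 0.005, 0, 0, 0], [0, 0, 0.003, 0, 0, 0], [0, 0, 0, 0, 0, 0]],
  ],
)

```text
clock: 11.62
position: [0.6077, 0.1554, 0.2174]
ee_rot: [-2.187, -2.255, 0.0]
force: [1.7, 2.5, -4.3]
width: 0.171
gripper_force: 50.0
```

Call:
arm_command(
  targets=[
    [[0, 0, 0.002, 0, 0, 0], [0, 0, 0.002, 0, 0, 0], [0, 0, 0.002, 0, 0, 0], [0, 0, 0, 0, 0, 0]],
  ],
)

```text
clock: 12.12
position: [0.6077, 0.1553, 0.2115]
ee_rot: [-2.187, -2.256, 0.0]
force: [1.1, -0.4, -5.0]
width: 0.173
gripper_force: 50.0
```

Call:
arm_command(
  targets=[
    [[0, 0, 0.0015, 0, 0, 0], [0, 0, 0.0015, 0, 0, 0], [0, 0, 0.001, 0, 0, 0], [0, 0, 0, 0, 0, 0]],
  ],
)

```text
clock: 12.62
position: [0.6076, 0.1554, 0.2076]
ee_rot: [-2.187, -2.256, 0.0]
force: [1.3, 0.6, -4.4]
width: 0.166
gripper_force: 50.0
```

Call:
arm_command(
  targets=[
    [[0, 0, 0.001, 0, 0, 0], [0, 0, 0.001, 0, 0, 0], [0, 0, 0, 0, 0, 0]],
  ],
)

```text
clock: 13.0
position: [0.6077, 0.1553, 0.2056]
ee_rot: [-2.187, -2.255, 0.0]
force: [1.0, 1.7, -3.0]
width: 0.17
gripper_force: 50.0
```

Call:
arm_command(
  targets=[
    [[0, 0, 0.001, 0, 0, 0], [0, 0, 0.0015, 0, 0, 0], [0, 0, 0.0015, 0, 0, 0], [0, 0, 0, 0, 0, 0]],
  ],
)

```text
clock: 13.5
position: [0.6077, 0.1553, 0.2015]
ee_rot: [-2.187, -2.255, 0.0]
force: [1.5, 1.7, -5.4]
width: 0.17
gripper_force: 50.0
```

Call:
arm_command(
  targets=[
    [[0, 0, 0.0015, 0, 0, 0], [0, 0, 0.0015, 0, 0, 0], [0, 0, 0.0015, 0, 0, 0], [0, 0, 0, 0, 0, 0]],
  ],
)

```text
clock: 14.0
position: [0.6076, 0.1553, 0.197]
ee_rot: [-2.187, -2.255, 0.0]
force: [0.2, 0.8, -5.0]
width: 0.17
gripper_force: 50.0
```

Call:
arm_command(
  targets=[
    [[0, 0, 0.001, 0, 0, 0], [0, 0, 0.001, 0, 0, 0], [0, 0, 0.001, 0, 0, 0], [0, 0, 0, 0, 0, 0]],
  ],
)

```text
clock: 14.5
position: [0.6078, 0.1555, 0.195]
ee_rot: [2.186, 2.255, 0.001]
force: [-1.7, -0.1, 3.6]
width: 0.172
gripper_force: 50.0
```

```bash
python3 - <<'E'
from h import *
s=arm.observe();r,y=tool(s);print(s["clock"],s["position"].round(4),y,r[:,2].round(4),s["joints"].round(3),s["force"],s["ft_torque"])
E
```

```text
14.5 [0.6078 0.1555 0.195 ] 91.77188645971492 [ 7.e-04 -0.e+00 -1.e+00] [ 0.047  0.552 -0.581  1.594  0.33   1.095 -0.587] [-1.74518067 -0.08553073  3.5687337 ] [0.17835988 0.41512359 0.01498422]
```

Call:
arm_command(
  targets=[
    [[0, 0, -0.0008, 0, 0, 0], [0, 0, 0, 0, 0, 0.05], [0, 0, 0, 0, 0, 0.05], [0, 0, 0, 0, 0, 0.05], [0, 0, 0, 0, 0, 0.05], [0, 0, 0, 0, 0, 0.05], [0, 0, 0, 0, 0, 0.05], [0, 0, 0, 0, 0, 0.05], [0, 0, 0, 0, 0, 0.05], [0, 0, 0, 0, 0, 0]],
  ],
)

```text
clock: 15.75
position: [0.6081, 0.156, 0.1951]
ee_rot: [-2.59, -1.777, -0.002]
force: [1.3, 3.4, -1.0]
width: 0.174
gripper_force: 50.0
```

```bash
cat > o.py <<'E'
from h import *
s=arm.observe();r,y=tool(s);print(s["clock"],s["position"].round(4),"yaw",y.round(2),r[:,2].round(4),s["joints"].round(3)[-1],s["force"].round(1),s["ft_torque"].round(3),s["width"])
E
python3 o.py
```

```text
15.75 [0.6081 0.156  0.1951] yaw 68.9 [ 1.e-03  9.e-04 -1.e+00] -0.938 [ 1.3  3.4 -1. ] [ 1.059 -0.647  0.123] 0.17402309110112604
```

Call:
arm_command(
  targets=[
    [[0, 0, 0, 0, 0, 0.03], [0, 0, 0, 0, 0, 0.03], [0, 0, 0, 0, 0, 0.03]],
  ],
  newtons=38,
)

```text
clock: 16.12
position: [0.608, 0.1556, 0.1951]
ee_rot: [-2.67, -1.655, -0.001]
force: [2.3, 3.1, -1.5]
width: 0.174
gripper_force: 38.0
```

```bash
python3 o.py
```

```text
16.125 [0.608  0.1556 0.1951] yaw 63.6 [ 6.e-04  5.e-04 -1.e+00] -1.02 [ 2.3  3.1 -1.5] [ 1.206 -0.931  0.343] 0.17431768968648934
```

Call:
arm_command(
  targets=[
    [[0, 0, 0, 0, 0, 0.03], [0, 0, 0, 0, 0, 0.03]],
  ],
)

```text
clock: 16.38
position: [0.6078, 0.1554, 0.1951]
ee_rot: [2.719, 1.574, 0.001]
force: [2.8, 3.6, -0.8]
width: 0.173
gripper_force: 38.0
```

```bash
python3 o.py
```

```text
16.375 [0.6078 0.1554 0.1951] yaw 60.14 [ 4.e-04  1.e-04 -1.e+00] -1.073 [ 2.8  3.6 -0.8] [ 1.206 -1.003  0.292] 0.17260338542726258
```

Call:
arm_command(
  targets=[
    [[0, 0, 0, 0, 0, 0.03], [0, 0, 0, 0, 0, 0.03]],
  ],
)

```text
clock: 16.62
position: [0.6078, 0.1553, 0.1951]
ee_rot: [2.765, 1.492, 0.0]
force: [3.0, 3.3, -1.0]
width: 0.171
gripper_force: 38.0
```

```bash
python3 o.py
```

```text
16.625 [0.6078 0.1553 0.1951] yaw 56.7 [ 3.e-04  0.e+00 -1.e+00] -1.126 [ 3.   3.3 -1. ] [ 1.132 -1.128  0.264] 0.17139977992731098
```

Call:
arm_command(
  targets=[
    [[0, 0, 0, 0, 0, 0.03]],
  ],
)

```text
clock: 16.75
position: [0.6078, 0.1553, 0.1951]
ee_rot: [2.787, 1.45, 0.0]
force: [3.1, 3.9, -0.5]
width: 0.172
gripper_force: 38.0
```

```bash
python3 o.py
```

```text
16.75 [0.6078 0.1553 0.1951] yaw 54.99 [ 3.e-04 -0.e+00 -1.e+00] -1.152 [ 3.1  3.9 -0.5] [ 1.159 -1.187  0.323] 0.17157638913516918
```

Call:
arm_command(
  targets=[
    [[0, 0, 0, 0, 0, 0.03]],
  ],
)

```text
clock: 16.88
position: [0.6078, 0.1553, 0.1951]
ee_rot: [2.808, 1.408, 0.0]
force: [3.1, 3.2, -1.4]
width: 0.175
gripper_force: 38.0
```

```bash
python3 o.py
```

```text
16.875 [0.6078 0.1553 0.1951] yaw 53.27 [ 3.e-04  0.e+00 -1.e+00] -1.179 [ 3.1  3.2 -1.4] [ 1.163 -1.18   0.307] 0.17492217273854418
```

Call:
arm_command(
  targets=[
    [[0, 0, 0, 0, 0, 0.025], [0, 0, 0, 0, 0, 0.025]],
  ],
)

```text
clock: 17.12
position: [0.6078, 0.1553, 0.1951]
ee_rot: [2.842, 1.338, 0.0]
force: [3.8, 3.5, -1.6]
width: 0.173
gripper_force: 38.0
```

```bash
python3 o.py
```

```text
17.125 [0.6078 0.1553 0.1951] yaw 50.42 [ 3.e-04 -0.e+00 -1.e+00] -1.222 [ 3.8  3.5 -1.6] [ 1.07  -1.222  0.349] 0.1727638661214464
```

Call:
arm_command(
  targets=[
    [[0, 0, 0, 0, 0, 0.025], [0, 0, 0, 0, 0, 0.025]],
  ],
)

```text
clock: 17.38
position: [0.6078, 0.1553, 0.1951]
ee_rot: [2.875, 1.267, 0.0]
force: [3.3, 3.6, -0.8]
width: 0.175
gripper_force: 38.0
```

```bash
python3 o.py
```

```text
17.375 [0.6078 0.1553 0.1951] yaw 47.56 [ 3.e-04 -0.e+00 -1.e+00] -1.267 [ 3.3  3.6 -0.8] [ 1.018 -1.369  0.332] 0.17516348414672317
```

Call:
arm_command(
  targets=[
    [[0, 0, 0, 0, 0, 0.025], [0, 0, 0, 0, 0, 0.025]],
  ],
)

```text
clock: 17.62
position: [0.6078, 0.1553, 0.1951]
ee_rot: [2.906, 1.194, 0.0]
force: [3.4, 3.6, 0.7]
width: 0.174
gripper_force: 38.0
```

```bash
python3 o.py
```

```text
17.625 [0.6078 0.1553 0.1951] yaw 44.69 [ 2.e-04 -0.e+00 -1.e+00] -1.311 [3.4 3.6 0.7] [ 1.037 -1.456  0.292] 0.17396478393403483
```

Call:
arm_command(
  targets=[
    [[0, 0, 0, 0, 0, 0.025], [0, 0, 0, 0, 0, 0.025]],
  ],
)

```text
clock: 17.88
position: [0.6078, 0.1552, 0.1951]
ee_rot: [2.935, 1.121, 0.0]
force: [3.7, 2.4, 0.6]
width: 0.173
gripper_force: 38.0
```

```bash
python3 o.py
```

```text
17.875 [0.6078 0.1552 0.1951] yaw 41.82 [ 1.e-04 -1.e-04 -1.e+00] -1.355 [3.7 2.4 0.6] [ 0.902 -1.296  0.297] 0.1730142600194958
```

Call:
arm_command(
  targets=[
    [[0, 0, 0, 0, 0, 0.025], [0, 0, 0, 0, 0, 0.025]],
  ],
)

```text
clock: 18.12
position: [0.6076, 0.1552, 0.195]
ee_rot: [2.961, 1.048, -0.0]
force: [2.7, 1.4, 1.2]
width: 0.174
gripper_force: 38.2
```

```bash
python3 o.py
```

```text
18.125 [0.6076 0.1552 0.195 ] yaw 38.98 [-2.e-04 -4.e-04 -1.e+00] -1.399 [2.7 1.4 1.2] [ 0.755 -1.117  0.695] 0.17449482847237288
```

Call:
arm_command(
  targets=[
    [[0, 0, 0, 0, 0, 0], [0, 0, 0, 0, 0, 0], [0, 0, 0, 0, 0, 0]],
  ],
)

```text
clock: 18.5
position: [0.6077, 0.1553, 0.1951]
ee_rot: [2.961, 1.05, -0.0]
force: [3.0, 0.7, 1.0]
width: 0.175
gripper_force: 38.2
```

```bash
python3 o.py
```

```text
18.5 [0.6077 0.1553 0.1951] yaw 39.07 [-0.e+00 -2.e-04 -1.e+00] -1.398 [3.  0.7 1. ] [ 0.606 -1.046  0.619] 0.17470238730802395
```

Call:
arm_command(
  targets=[
    [[0, 0, 0, 0, 0, -0.03], [0, 0, 0, 0, 0, -0.03], [0, 0, 0, 0, 0, -0.03], [0, 0, 0, 0, 0, 0]],
  ],
)

```text
clock: 19.0
position: [0.6078, 0.1552, 0.195]
ee_rot: [2.91, 1.183, 0.0]
force: [3.0, 1.8, 1.8]
width: 0.171
gripper_force: 38.0
```

```bash
python3 o.py
```

```text
19.0 [0.6078 0.1552 0.195 ] yaw 44.24 [ 0. -0. -1.] -1.318 [3.  1.8 1.8] [ 0.676 -1.232  0.037] 0.17098394210617118
```

Call:
arm_command(
  targets=[
    [[0, 0, 0, 0, 0, 0], [0, 0, -0.002, 0, 0, 0], [0, 0, -0.003, 0, 0, 0], [0, 0, -0.005, 0, 0, 0], [0, 0, -0.005, 0, 0, 0], [0, 0, -0.005, 0, 0, 0], [0, 0, 0, 0, 0, 0]],
  ],
  newtons=50,
)

```text
clock: 19.88
position: [0.6069, 0.1549, 0.2148]
ee_rot: [2.91, 1.182, -0.003]
force: [0.6, 0.5, -3.2]
width: 0.172
gripper_force: 50.0
```

```bash
python3 o.py
```

```text
19.875 [0.6069 0.1549 0.2148] yaw 44.2 [-0.0019 -0.001  -1.    ] -1.31 [ 0.6  0.5 -3.2] [ 0.117 -0.252  0.043] 0.17150375728007575
```

Call:
arm_command(
  targets=[
    [[0, 0, -0.008, 0, 0, 0], [0, 0, -0.012, 0, 0, 0], [0, 0, -0.015, 0, 0, 0], [0, 0, -0.015, 0, 0, 0], [0, 0, -0.015, 0, 0, 0], [0, 0, -0.015, 0, 0, 0], [0, 0, -0.015, 0, 0, 0], [0, 0, -0.015, 0, 0, 0], [0, 0, -0.015, 0, 0, 0], [0, 0, -0.005, 0, 0, 0]],
  ],
)

```text
clock: 21.12
position: [0.608, 0.1556, 0.3464]
ee_rot: [2.911, 1.182, 0.003]
force: [0.8, -1.1, -4.0]
width: 0.167
gripper_force: 50.0
```

Call:
arm_command(
  targets=[
    [[0, 0, 0, 0, 0, 0], [0, 0, 0, 0, 0, 0]],
  ],
)

```text
clock: 21.38
position: [0.6074, 0.1552, 0.3443]
ee_rot: [-2.911, -1.182, 0.002]
force: [0.1, 0.9, -4.5]
width: 0.168
gripper_force: 50.0
```

```bash
python3 o.py; python3 - <<'E'
from h import *
s=arm.observe();im=arm.get_image("wrist");save(im,"w3.png");P=cloud(im,wristT(im,s));x,y,z=s["position"]
z0=z-.173+.03
m=(abs(P[...,2]-z0)<.007)&(np.hypot(P[...,0]-x,P[...,1]-y)<.035)
w=P[m];print(m.sum(),z0,np.median(w[:,2]),cv2.minEnclosingCircle((w[:,:2]*1e3).astype(np.float32)))
print(cv2.approxPolyDP(cv2.convexHull((w[:,:2]*1e3).astype(np.float32)),3,True)[:,0].round(1).tolist())
H,S,V=cv2.split(cv2.cvtColor(im["pixels"],cv2.COLOR_RGB2HSV))
E
```

```text
21.375 [0.6074 0.1552 0.3443] yaw 44.22 [-1.1e-03 -4.0e-04 -1.0e+00] -1.269 [ 0.1  0.9 -4.5] [-0.052  0.01   0.02 ] 0.1675297264330116
942 0.2013152798052046 0.19988549468374678 ((606.1214599609375, 154.83241271972656), 23.29669952392578)
[[628.5999755859375, 161.0], [610.2000122070312, 177.0], [590.0999755859375, 171.6999969482422], [583.2999877929688, 150.10000610351562], [601.2999877929688, 132.6999969482422], [622.5999755859375, 138.39999389648438]]
```

View pics/w3.png

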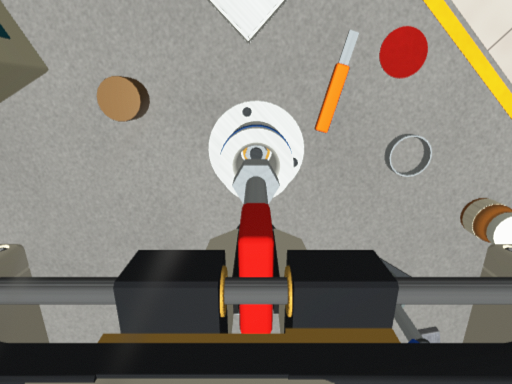

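The wrist view shows the spanner clear of the bore, with its foot at (256,182) straight below the grip. Nothing else has moved. I'll turn back and carry it to the pot.

Call:
arm_command(
  targets=[
    [[0, 0, 0, 0, 0, -0.138], [0, 0, 0, 0, 0, -0.138], [0, 0, 0, 0, 0, -0.138], [0, 0, 0, 0, 0, -0.138], [0, 0, 0, 0, 0, -0.138], [0, 0, 0, 0, 0, -0.138], [0, 0, 0, 0, 0, 0]],
  ],
)

```text
clock: 22.3
position: [0.6076, 0.1551, 0.3445]
ee_rot: [-2.19, -2.252, 0.001]
force: [0.1, 0.2, -4.1]
width: 0.175
gripper_force: 50.0
```

Call:
arm_command(
  targets=[
    [[-0.02, -0.009, 0, 0, 0, 0], [-0.03, -0.014, 0, 0, 0, 0], [-0.03, -0.014, 0, 0, 0, 0], [-0.03, -0.014, 0, 0, 0, 0], [-0.03, -0.014, 0, 0, 0, 0], [-0.03, -0.014, 0, 0, 0, 0], [-0.03, -0.014, 0, 0, 0, 0], [-0.03, -0.014, 0, 0, 0, 0]],
  ],
)

```text
clock: 23.3
position: [0.5068, -0.0786, 0.345]
ee_rot: [2.193, 2.249, 0.0]
force: [0.5, -0.1, -4.3]
width: 0.17
gripper_force: 50.0
```

Call:
arm_command(
  targets=[
    [[-0.03, -0.014, 0, 0, 0, 0], [-0.03, -0.014, 0, 0, 0, 0], [-0.03, -0.014, 0, 0, 0, 0], [-0.025, -0.012, 0, 0, 0, 0], [-0.014, -0.006, 0, 0, 0, 0], [0, 0, 0, 0, 0, 0], [0, 0, 0, 0, 0, 0]],
  ],
)

```text
clock: 24.18
position: [0.4518, -0.207, 0.345]
ee_rot: [-2.188, -2.254, -0.001]
force: [0.2, 0.4, -3.6]
width: 0.176
gripper_force: 50.0
```

```bash
python3 o.py; python3 - <<'E'
from h import *
s=arm.observe();im=arm.get_image("wrist");save(im,"w4.png");P=cloud(im,wristT(im,s));x,y,z=s["position"]
z0=z-.174+.03
m=(abs(P[...,2]-z0)<.007)&(np.hypot(P[...,0]-x,P[...,1]-y)<.035)
w=P[m];print(m.sum(),z0,np.median(w[:,2]),cv2.minEnclosingCircle((w[:,:2]*1e3).astype(np.float32)))
m=(abs(P[...,2]-.045)<.004)&(np.hypot(P[...,0]-x,P[...,1]-y)<.06);w=P[m][:,:2]
print(m.sum(),w.min(0),w.max(0),cv2.minEnclosingCircle((w*1e3).astype(np.float32)))
E
```

```text
24.175 [ 0.4518 -0.207   0.345 ] yaw 91.71 [ 4.e-04  7.e-04 -1.e+00] 0.266 [ 0.2  0.4 -3.6] [ 0.001 -0.095  0.021] 0.17648338298789368
951 0.20104046515440102 0.20060305557080665 ((451.0549011230469, -207.22325134277344), 23.355031967163086)
400 [ 0.41334167 -0.23527631] [ 0.48305579 -0.17814302] ((448.0909729003906, -212.37709045410156), 34.96592712402344)
```

View pics/w4.png

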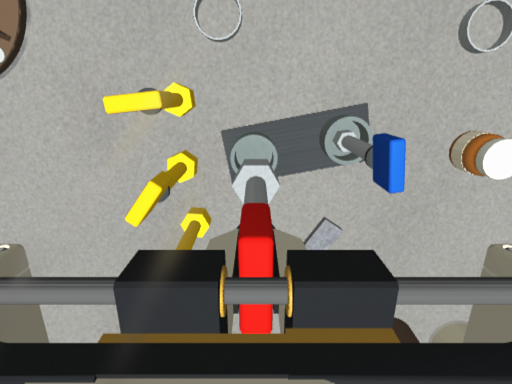

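The wrist view shows the empty pot at (254,158) with the key's foot at (256,182) above it. The pot rim fits a 35 mm circle at (0.448, -0.212). I'll correct and lower.

Call:
arm_command(
  targets=[
    [[-0.0043, -0.0017, 0, 0, 0, 0], [0, 0, 0.015, 0, 0, 0], [0, 0, 0.02, 0, 0, 0], [0, 0, 0.02, 0, 0, 0], [0, 0, 0.02, 0, 0, 0], [0, 0, 0.02, 0, 0, 0], [0, 0, 0.015, 0, 0, 0], [0, 0, 0, 0, 0, 0]],
  ],
)

```text
clock: 25.22
position: [0.4487, -0.2124, 0.2337]
ee_rot: [-2.187, -2.252, 0.001]
force: [-0.7, -0.2, -3.0]
width: 0.173
gripper_force: 50.0
```

Call:
arm_command(
  targets=[
    [[0, 0, 0.006, 0, 0, 0], [0, 0, 0.008, 0, 0, 0], [0, 0, 0.01, 0, 0, 0], [0, 0, 0.01, 0, 0, 0], [0, 0, 0.007, 0, 0, 0], [0, 0, 0.003, 0, 0, 0], [0, 0, 0, 0, 0, 0]],
  ],
)

```text
clock: 26.1
position: [0.4496, -0.2126, 0.1909]
ee_rot: [-2.189, -2.253, 0.0]
force: [-0.1, -1.4, -3.4]
width: 0.174
gripper_force: 50.0
```

Call:
arm_command(
  targets=[
    [[0, 0, 0.003, 0, 0, 0], [0, 0, 0.003, 0, 0, 0], [0, 0, 0.002, 0, 0, 0], [0, 0, 0.001, 0, 0, 0], [0, 0, 0, 0, 0, 0]],
  ],
)

```text
clock: 26.72
position: [0.4496, -0.2127, 0.182]
ee_rot: [-2.189, -2.253, 0.0]
force: [-0.5, 0.5, -2.8]
width: 0.17
gripper_force: 50.0
```

Call:
arm_command(
  targets=[
    [[0, 0, 0.001, 0, 0, 0], [0, 0, 0, 0, 0, 0]],
  ],
)

```text
clock: 26.98
position: [0.4496, -0.2127, 0.181]
ee_rot: [2.189, 2.253, -0.0]
force: [-0.5, 0.1, -3.6]
width: 0.17
gripper_force: 50.0
```

Call:
arm_command(
  targets=[
    [[0, 0, 0.001, 0, 0, 0], [0, 0, 0, 0, 0, 0]],
  ],
)

```text
clock: 27.22
position: [0.4495, -0.2127, 0.18]
ee_rot: [-2.189, -2.253, 0.0]
force: [0.0, -0.5, -3.1]
width: 0.168
gripper_force: 50.0
```

Call:
arm_command(
  targets=[
    [[0, 0, 0.001, 0, 0, 0], [0, 0, 0, 0, 0, 0]],
  ],
)

```text
clock: 27.48
position: [0.4497, -0.2127, 0.1792]
ee_rot: [2.189, 2.253, 0.0]
force: [-0.8, 0.1, -0.9]
width: 0.168
gripper_force: 50.0
```

Call:
arm_command(
  targets=[
    [[0, 0, 0.0005, 0, 0, 0], [0, 0, 0, 0, 0, 0]],
  ],
  newtons=10,
)

```text
clock: 27.72
position: [0.4498, -0.2127, 0.1792]
ee_rot: [2.189, 2.253, 0.0]
force: [-1.8, 1.1, 4.9]
width: 0.173
gripper_force: 10.0
```

Call:
arm_command(
  targets=[
    [[0, 0, 0, 0, 0, 0], [0, 0, 0, 0, 0, 0], [0, 0, 0, 0, 0, 0], [0, 0, 0, 0, 0, 0]],
  ],
  jaw=0.05,
)

```text
clock: 28.22
position: [0.4496, -0.2127, 0.1785]
ee_rot: [2.189, 2.253, -0.0]
force: [-0.1, 0.2, 0.9]
width: 0.532
gripper_force: 0.0
```

Call:
arm_command(
  targets=[
    [[0, 0, -0.005, 0, 0, 0], [0, 0, -0.01, 0, 0, 0], [0, 0, -0.02, 0, 0, 0], [0, 0, -0.02, 0, 0, 0], [0, 0, -0.02, 0, 0, 0], [0, 0, -0.02, 0, 0, 0], [0, 0, -0.02, 0, 0, 0], [0, 0, 0, 0, 0, 0], [0, 0, 0, 0, 0, 0]],
  ],
)

```text
clock: 29.35
position: [0.4493, -0.2126, 0.2932]
ee_rot: [-2.189, -2.253, 0.0]
force: [-1.0, 0.7, -0.1]
width: 0.543
gripper_force: 0.0
```

```bash
python3 o.py; python3 - <<'E'
from h import *
s=arm.observe();im=arm.get_image("wrist");P=cloud(im,wristT(im,s))
H,S,V=cv2.split(cv2.cvtColor(im["pixels"],cv2.COLOR_RGB2HSV))
m=((H<5)|(H>175))&(S>150)&(abs(P[...,2]-.201)<.008)&(np.hypot(P[...,0]-.45,P[...,1]+.21)<.06)
q=P[m];print(m.sum(),q[:,2].mean(),q[:,2].std(),cv2.minAreaRect((q[:,:2]*1000).astype(np.float32)))
m=(abs(P[...,2]-.036)<.006)&(np.hypot(P[...,0]-.45,P[...,1]+.21)<.026)
w=P[m];print(m.sum(),cv2.minEnclosingCircle((w[:,:2]*1e3).astype(np.float32)))
save(im,"w5.png")
E
```

```text
29.35 [ 0.4493 -0.2126  0.2932] yaw 91.66 [-3.e-04  0.e+00 -1.e+00] 0.258 [-1.   0.7 -0.1] [ 0.    -0.136  0.01 ] 0.5429059553846584
1143 0.19929657444134358 0.0010381015103525257 ((448.76385498046875, -212.12796020507812), (15.310369491577148, 52.7237548828125), 2.2556982040405273)
461 ((448.927734375, -212.49522399902344), 22.810693740844727)
```

View pics/w5.png

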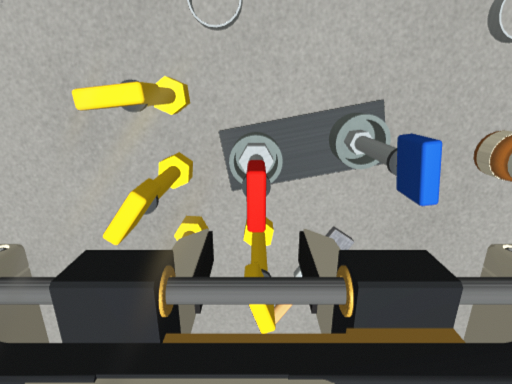

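The wrist view shows the red spanner upright in its pot, grip at (257,195) and foot at (257,158). It is 2–3 mm from where it started, its grip centre is straight above its foot, and the gripper is clear of it.

```bash
python3 -c "
from cell import arm
print(arm.sign_off())"
```

```text
the job is handed in; nothing more can be done
None
```

The job is handed in: the clamp nut came up firm at about 0.7 N m peak after about 0.92 rad of tool turn, and the red spanner is back upright in its own pot, 2–3 mm from where it started, with the gripper clear and no sign of disturbed bystanders; no verdict was returned.

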